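# Prop open the printer's cartridge cover

## Task

The printer on the desk needs its cartridges changed. Lift its white hinged cover until it stays up by itself, then swing the steel prop rod up beside it, and let the cover down onto the rod so that the rod's orange tip sits in the blue holding hole at the cover's side and the cover rests propped half open. Leave the two boxes that stand on the printer where they are.

Things in the scene. Friction and masses are not known exactly. Their poses are not given: they have to be found in the camera images.
- printer: Black and grey desktop printer, fixed, 360 (x) x 420 (y) mm. Origin: centre of its underside. x points from its front (facing the robot) to its rear, y left, z up; all offsets below are mm in this frame. Low deck, front and right: top at z 73. Rear housing: x 104 to 180, full width, top 125. Left housing: x -48 to 104, y 102 to 208, top 115. Open cartridge bay under the cover.
- cover (a joint): Cover hinge, rad: 0 closed (level), grows as the front edge rises, 1.57 upright, stop at 1.8 leaning back. The stiff, damped hinge keeps the cover where it is left beyond 1.4 rad; below 1.0 rad the cover sinks shut by itself, slowly, unless propped. Propped on the rod in the hole it reads about 0.78.
- cover_hinge (a point): Point on the cover's hinge line, at x 100, y 0, z 115; the line runs along y. The white panel reaches 140 from it towards the front, is 178 wide (y -78 to 100) and 10 thick, about 0.4 kg; its underside lies in the plane of the hinge line.
- grab_bar (a point): Centre of the green round bar on the cover's front edge: 12 thick, 90 long along y, on two arms, 30 clear in front of the panel's edge; 176 from the hinge line and 5 above the plane of the panel's underside. Closed, it has about 40 free height below it (low deck). It can be hooked or pinched.
- prop_rod (a joint): Stiff pivot of the steel prop rod, rad: 0 lying level with its tip towards the printer's front, 1.57 upright, up to 2.5 leaning to the rear. It stays where it is left (about 0.3 N at the tip moves it); starts at 0.8 to 1.2. Tip in the hole: about 2.11. The hole's flared mouth catches the tip if the rod stands within about 0.1 rad of that when the cover comes down.
- rod_pivot (a point): Pivot of the rod, at x -37, y -101, z 85; its axis runs along y. The rod, 10 thick, swings in the upright plane y = -101, just beside the cover's right edge.
- rod_tip (a point): Centre of the rod's orange ball tip, 14 in diameter, 120 from the rod's pivot.
- holding_hole (a point): Seat point in the holding hole: where the centre of the rod's tip lies when seated. A downward-opening blind socket under a blue block (34 x 36) at the cover's right edge (y -101), 105 from the hinge line, 1 below the plane of the panel's underside; 18 wide inside, about 34 wide at its flared mouth, which ends 21 below that plane.
- ink_carton: Loose bystander: red carton, 45 x 85 x 55 tall, on the front left of the printer's low deck. Origin: centre of its underside.
- crayon_box: Loose bystander: flat yellow box, 110 (x) x 45 x 20 tall, on the right of the printer's low deck. Origin: centre of its underside.

How it is judged:
By the outcome, as a careful person would: the job done as asked, in the order asked, and still so for the second after the job is handed in, with the robot touching nothing.
It also fails if it takes over 69 s, if anything falls off the work surface, if the arm or the gripper's body presses on something with over 40 N, if the wrist force passes 120 N, or if a joint passes its speed limit or range.

## Robot

A 7-joint arm with a two-finger parallel gripper is mounted at the origin on the work surface. World frame = base frame: x ahead of the robot, y to its left, z up, the work surface at z = 0. Lengths are in m, angles in rad, forces in N, time in s.
With the tool pointing down it reaches from about 0.35 to 0.9 m from the base axis. Payload 8.1 kg.
Tool frame: the origin (TCP) lies at the very end of the fingers, on their centre line; the grasp point (between the pads) lies 19 mm behind it (manip.hold_point_z is the z of the grasp point in the tool frame, in m); z points along the fingers, y is the direction in which the jaws open and shut (so a half turn about z gives the same grasp; the last joint's range is limited). The gripper opens to 85 mm and grips with 20 to 120 N. Pads are 22 mm wide; open, the fingers measure 114 mm over their backs; the gripper's body (76 mm by 85 mm) begins 54 mm behind the grasp point. The pads swing forward as they close: fully open they stand 13 mm farther back than shut.
Start: joints at [1.185, 0.434, 0.025, 1.573, -0.012, 1.134, -0.075], TCP at [0.174, -0.6, 0.231] pointing down, gripper open.
Joint ranges: [-2.62, 2.62], [-0.44, 2.09], [-1.27, 1.32], [0.08, 2.57], [-1.32, 4.46], [0.12, 2], [-2.74, 2.74]. Speed limits (rad/s): [2.22, 2.22, 3.01, 3.01, 3.14, 3.14, 3.14].

## Interface

Orientations are given as a 3x3 rotation matrix whose columns are the frame's x, y, z axes.
In Python, from station import manip, eyes gives the robot as it stands. Calls block until the motion is done:
- manip.reach(position, orientation): joint-space move of the TCP to a pose.
- manip.servo_line(position, rotation=None, velocity=0.15, threshold=None): straight line of the TCP; rotation=None keeps the orientation; velocity is the mean speed in m/s. With threshold (N) it stops when the force on the tool has changed by that much, and returns True; else False.
- manip.movej(angles): joint-space move.
- manip.move_gripper(opening, force=None): opening from 0.0 (shut) to 1.0 (fully open); force is the grip in N (None keeps the last); returns when the fingers have stopped.
- manip.dwell(seconds).
- manip.solve_ik(position, orientation): joint angles nearest the present ones, or None.
- manip.observe(): the state.
- eyes.grab_frame(name): name is "side" or "top"; returns a dict with "color" (480x640x3 uint8, red, green, blue), "range_z" (480x640 float32, m along the optical axis (not along the pixel's ray), 0 where there is no reading), "camera_matrix" (3x3 intrinsics, pixels), "eye" and "rotation" of the camera in the world. Camera axes: x right, y up, looking along -z (the intrinsics and any distortion apply to the point x, -y, -z); pixel columns grow to the right and rows downward; lengths in m; the calibration is good to about 2 mm. A picture is of the moment at which its call begins.
A pose or a line that the arm cannot do raises manip.IKError and nothing moves.
- manip.close_job(): hands the job in, once; it reports no verdict.
The state is a dict: "time": time; "joint_positions": joint angles; "joint_velocities": joint speeds; "joint_torque": joint torques, N m; "eef_pos": TCP position; "tool_rot": TCP orientation; "ft_force": force on the tool from outside, world axes, zero at the start; "torque": the same for the moment, N m; "opening": opening from 0.0 (shut) to 1.0 (fully open).
Only numpy, scipy, OpenCV 4.12 (cv2) and the standard library are available. Lean on these libraries where they do the work, as an engineer would, in place of code of your own. Each camera call takes 0.05 s, during which the arm holds its last target.

## Working session

There is one attempt and no reset: what is moved stays moved. The work goes in short steps, each a Python script; the robot and the scene stay as the last script left them, time stands still between calls to the robot, and variables do not carry over. Pictures are saved under pics/ and viewed, and the job is handed in when it is done.

```bash
ls; mkdir -p pics
cat > h.py <<'E'
import numpy as np, cv2
from station import manip, eyes
def snap(name,fn):
    f=eyes.grab_frame(name); cv2.imwrite('pics/'+fn,cv2.cvtColor(f['color'],cv2.COLOR_RGB2BGR)); return f
def pts(f):
    K=np.array(f['camera_matrix']);z=f['range_z'];v,u=np.mgrid[0:480,0:640]
    p=np.stack([(u-K[0,2])/K[0,0]*z,-(v-K[1,2])/K[1,1]*z,-z],-1)
    P=p@np.array(f['rotation']).T+np.array(f['eye']); P[z==0]=np.nan; return P
E
python3 - <<'E'
from h import *
for n in ('side','top'):
    f=snap(n,n+'0.png'); print(n,f['camera_matrix'],f['eye'],f['rotation'],[k for k in f]); np.savez('pics/'+n+'0.npz',**{k:np.array(v) for k,v in f.items()})
o=manip.observe();print(o['time'],o['eef_pos'],o['tool_rot'],o['opening'],manip.hold_point_z)
E
```

```text
pics
side [[456.38293819   0.         322.10097025]
 [  0.         456.38293819 243.85929675]
 [  0.           0.           1.        ]] [0.44135182 0.44548711 0.57280679] [[-0.97279603  0.16882534 -0.15863759]
 [-0.2315685  -0.68905155  0.68671973]
 [ 0.00662621  0.7047737   0.70940124]] ['color', 'range_z', 'camera_matrix', 'eye', 'rotation']
top [[560.91925105   0.         321.47746371]
 [  0.         560.91925105 234.19525206]
 [  0.           0.           1.        ]] [0.48259615 0.02989642 0.9089477 ] [[-0.02177033  0.99638094 -0.0821649 ]
 [-0.99954911 -0.01999215  0.02240269]
 [ 0.02067896  0.08261557  0.99636692]] ['color', 'range_z', 'camera_matrix', 'eye', 'rotation']
0.1 [ 0.17423412 -0.59976144  0.23061741] [[ 9.60293967e-01  2.78989685e-01 -5.03629425e-04]
 [ 2.78990113e-01 -9.60293100e-01  1.29551120e-03]
 [-1.22197600e-04 -1.38457922e-03 -9.99999034e-01]] 0.9979561550667797 -0.0187
```

View pics/side0.png

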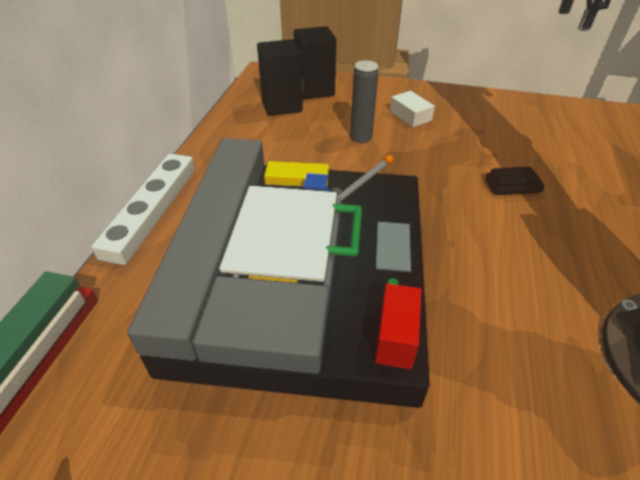

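View pics/top0.png

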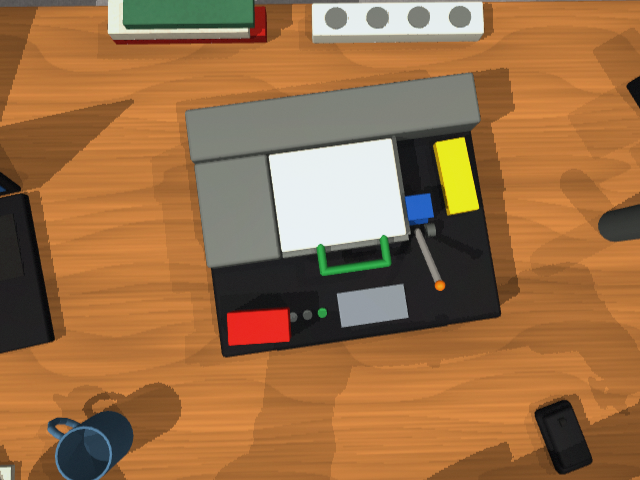

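The top view shows the printer yawed slightly. The white panel is around px (338,195), the green bar (355,262), the blue block (419,208) and the orange tip (440,286). The red carton is at (258,327) and the yellow box at (457,175). Next I'll measure these.

```bash
cat >> h.py <<'E'
def ray(f,uv,z):
    K=np.array(f['camera_matrix']);R=np.array(f['rotation']);e=np.array(f['eye'])
    uv=np.atleast_2d(uv).astype(float)
    d=np.stack([(uv[:,0]-K[0,2])/K[0,0],-(uv[:,1]-K[1,2])/K[1,1],-np.ones(len(uv))],-1)@R.T
    return e+d*((z-e[2])/d[:,2])[:,None]
def mask(f,c):
    h=cv2.cvtColor(f['color'],cv2.COLOR_RGB2HSV); H,S,V=[h[...,i].astype(int) for i in range(3)]
    m={'white':(S<25)&(V>200),'green':(H>50)&(H<80)&(S>120)&(V>60),'blue':(H>105)&(H<130)&(S>150)&(V>70),
     'orange':(H>5)&(H<20)&(S>215)&(V>210),'red':((H<5)|(H>175))&(S>200)&(V>120),'yellow':(H>25)&(H<33)&(S>180)&(V>120)}[c]
    n,l,st,_=cv2.connectedComponentsWithStats(m.astype(np.uint8))
    return l,st
def big(f,c,roi=None):
    l,st=mask(f,c); 
    if roi is not None:
        q=np.zeros_like(l,bool);q[roi[1]:roi[3],roi[0]:roi[2]]=1; l=np.where(q,l,0)
        st=[[0]*5]+[[0]*4+[(l==i).sum()] for i in range(1,len(st))]; 
    a=[s[4] for s in st]; a[0]=0; i=int(np.argmax(a)); return l==i
E
python3 - <<'E'
from h import *
T=dict(np.load('pics/top0.npz'));S=dict(np.load('pics/side0.npz'))
for n,f,roi in(('top',T,(180,70,510,350)),('side',S,(140,130,430,410))):
    P=pts(f)
    for c in ('white','green','blue','orange','red','yellow'):
        m=big(f,c,roi); q=P[m]; v,u=np.nonzero(m)
        if len(q)==0: print(n,c,'none');continue
        print(n,c,len(q),'px',u.mean().round(1),v.mean().round(1),'med',np.nanmedian(q,0).round(4),'min',np.nanmin(q,0).round(3),'max',np.nanmax(q,0).round(3))
        if n=='top' and c in('white','red','yellow','blue'):
            z={'white':.125,'red':.128,'yellow':.093,'blue':float(np.nanmedian(q[:,2]))}[c]
            cs,_=cv2.findContours(m.astype(np.uint8),0,1); cc=max(cs,key=len)[:,0]
            w=ray(f,cc,z)[:,:2]; r=cv2.minAreaRect((w*1000).astype(np.float32)); print('   rect',r)
    if n=='top':
        # rear housing top & left housing
        m=(np.abs(P[...,2]-.125)<.004); m[:,:]&=True
        sub=m.copy(); 
        hs=cv2.cvtColor(f['color'],cv2.COLOR_RGB2HSV)
        g=m&(hs[...,1]<40)&(hs[...,2]<170)&(hs[...,2]>70)
        n_,l,st,_=cv2.connectedComponentsWithStats(g.astype(np.uint8)); i=1+np.argmax(st[1:,4]); 
        cs,_=cv2.findContours((l==i).astype(np.uint8),0,1); cc=max(cs,key=len)[:,0]
        print('rear',st[i],cv2.minAreaRect((ray(f,cc,.125)[:,:2]*1000).astype(np.float32)))
E
```

```text
top white 12045 px 336.3 194.7 med [ 0.6025 -0.0098  0.1261] min [ 0.525 -0.105  0.121] max [0.682 0.084 0.131]
   rect ((603.2109375, -10.273750305175781), (138.30218505859375, 175.80711364746094), 6.920541286468506)
top green 993 px 354.1 261.1 med [ 0.5046 -0.0335  0.1261] min [ 0.49  -0.085  0.072] max [0.544 0.019 0.131]
top blue 748 px 418.8 208.1 med [ 0.5813 -0.1266  0.127 ] min [ 0.561 -0.158  0.072] max [ 0.611 -0.106  0.132]
   rect ((580.3458862304688, -126.27462005615234), (42.655548095703125, 37.069679260253906), 7.092088222503662)
top orange 59 px 439.5 285.5 med [ 0.4733 -0.1376  0.1821] min [ 0.468 -0.144  0.178] max [ 0.477 -0.133  0.186]
top red 2033 px 257.8 326.8 med [0.4212 0.1024 0.1289] min [0.397 0.06  0.118] max [0.445 0.145 0.134]
   rect ((421.0499267578125, 102.60235595703125), (44.991912841796875, 84.34601593017578), 2.399374008178711)
top yellow 2164 px 456.8 175.1 med [ 0.6334 -0.1904  0.0943] min [ 0.577 -0.22   0.071] max [ 0.696 -0.161  0.099]
   rect ((634.1456909179688, -190.74298095703125), (110.22132110595703, 43.991363525390625), 9.346365928649902)
rear [  185    73   295    89 14638] ((715.8097534179688, -8.013931274414062), (74.82049560546875, 416.751953125), 6.879265308380127)
side white 8031 px 281.4 232.9 med [0.6028 0.006  0.1253] min [ 0.527 -0.101  0.121] max [0.681 0.087 0.128]
side green 686 px 349.7 231.1 med [ 0.5057 -0.0193  0.125 ] min [ 0.491 -0.081  0.116] max [0.543 0.022 0.128]
side blue 232 px 315.6 181.3 med [ 0.5838 -0.1205  0.1263] min [ 0.566 -0.14   0.124] max [ 0.6   -0.106  0.128]
side orange 9 px 389.0 158.0 med [ 0.474  -0.1343  0.1802] min [ 0.472 -0.136  0.179] max [ 0.476 -0.132  0.182]
side red 3031 px 399.5 325.9 med [0.4215 0.1251 0.1276] min [0.398 0.061 0.074] max [0.446 0.148 0.131]
side yellow 824 px 293.2 169.2 med [ 0.6427 -0.1894  0.0934] min [ 0.581 -0.218  0.072] max [ 0.7   -0.16   0.096]
```

```bash
cat >> h.py <<'E'
YAW=np.radians(6.9); c_,s_=np.cos(YAW),np.sin(YAW)
RP=np.array([[c_,-s_,0],[s_,c_,0],[0,0,1.]]); OP=np.array([.5748,-.0250,0])
W=lambda p: OP+RP@(np.array(p,float)/1000)
L=lambda p: (RP.T@(np.array(p,float)-OP).T).T*1000 if np.ndim(p)==1 else ((np.array(p)-OP)@RP)*1000
def bar(th,off=0): # local mm
    return np.array([100-176*np.cos(th)+5*np.sin(th),0,115+176*np.sin(th)+5*np.cos(th)])
def tip(th,r=120): return np.array([-37-r*np.cos(th),-101,85+r*np.sin(th)])
def tool(ydir,tilt=0): # ydir local y axis of the tool (unit,horizontal); tilt about local y: tool z leans to +x by tilt
    y=RP@np.array(ydir,float); z=RP@np.array([np.sin(tilt),0,-np.cos(tilt)])
    if abs(y@z)>1e-9: y=y-z*(y@z); y/=np.linalg.norm(y)
    return np.stack([np.cross(y,z),y,z],1)
HP=-manip.hold_point_z
def at(p,R,back=HP): # TCP so that a point 'back' behind TCP lies at local p
    return W(p)+R[:,2]*back
E
python3 - <<'E'
from h import *
T=dict(np.load('pics/top0.npz'));S=dict(np.load('pics/side0.npz'))
print('bar pred',W(bar(0)))
for f in(T,S):
    P=pts(f);m=big(f,'green',(180,70,510,350) if f is T else (140,130,430,410)); q=L(P[m]); q=q[q[:,2]>115]; q=q[q[:,0]<-66]
    print('bar local x',np.nanmin(q[:,0]),np.nanmax(q[:,0]),np.nanmean(q[:,0]),'y',np.nanmin(q[:,1]),np.nanmax(q[:,1]),'z',np.nanmax(q[:,2]))
v,u=np.nonzero(big(T,'orange',(180,70,510,350))); print('tip local',L(ray(T,[u.mean(),v.mean()],.178)[0]))
for t in (0,.3,-.3):
  for yd in([1,0,0],[-1,0,0]):
    R=tool(yd,t)
    print('bar',t,yd,[ (lambda j:None if j is None else np.round(j,2).tolist())(manip.solve_ik(at(bar(th),R),R)) for th in(0,.8,1.65)])
  for yd in([0,1,0],[0,-1,0]):
    R=tool(yd,t)
    print('rod',t,yd,[ (lambda j:None if j is None else np.round(j,2).tolist())(manip.solve_ik(at(tip(th),R),R)) for th in(.87,1.5,2.11)])
E
```

```text
bar pred [ 0.49935044 -0.0341304   0.12      ]
bar local x -80.68088076031358 -66.12452067319975 -74.3378813062459 y -50.953764793036925 50.549032937148375 z 130.67774144632793
bar local x -78.89020751818116 -66.00734651339984 -72.91658563307018 y -47.910979112148084 52.75618734415158 z 128.29251772478534
tip local [-115.08651362 -100.7901907   178.        ]
bar 0 [1, 0, 0] [[0.42, 0.47, -0.61, 1.98, 0.37, 0.8, -0.28], [0.45, 0.42, -0.69, 1.71, 0.29, 1.12, -0.2], [0.35, 0.63, -0.75, 1.28, 0.42, 1.39, -0.25]]
bar 0 [-1, 0, 0] [[-0.81, 0.65, 1.15, 2.08, -0.77, 0.93, -2.24], [-0.82, 0.53, 1.16, 1.81, -0.53, 1.16, -2.51], [-0.65, 0.74, 1.15, 1.38, -0.67, 1.44, -2.54]]
rod 0 [0, 1, 0] [[0.77, 0.41, -0.77, 1.93, 0.36, 0.93, 1.52], [0.68, 0.48, -0.75, 1.75, 0.37, 1.06, 1.49], [0.59, 0.6, -0.73, 1.61, 0.43, 1.1, 1.44]]
rod 0 [0, -1, 0] [[0.42, 0.33, -0.3, 1.96, 0.12, 0.87, -1.4], [0.36, 0.39, -0.3, 1.78, 0.13, 0.99, -1.44], [0.29, 0.5, -0.26, 1.64, 0.15, 1.02, -1.47]]
bar 0.3 [1, 0, 0] [[0.46, 0.35, -0.58, 2.23, 0.5, 0.36, -0.39], [0.56, 0.26, -0.7, 1.95, 0.25, 0.7, -0.15], [0.49, 0.48, -0.7
[... 427 characters left out ...]
, 2.01, -0.0, 0.59, -1.28], [0.38, 0.38, -0.29, 1.89, 0.06, 0.6, -1.37]]
bar -0.3 [1, 0, 0] [[0.36, 0.63, -0.61, 1.75, 0.34, 1.19, -0.27], [0.33, 0.58, -0.62, 1.47, 0.29, 1.49, -0.21], [0.15, 0.77, -0.5, 0.97, 0.3, 1.77, -0.14]]
bar -0.3 [-1, 0, 0] [[-0.73, 0.84, 1.15, 1.84, -0.64, 1.28, -2.35], [-0.7, 0.74, 1.15, 1.57, -0.51, 1.53, -2.5], [-0.5, 0.93, 1.14, 1.06, -0.66, 1.83, -2.59]]
rod -0.3 [0, 1, 0] [[0.63, 0.58, -0.75, 1.72, 0.41, 1.32, 1.43], [0.56, 0.65, -0.75, 1.52, 0.42, 1.45, 1.43], [0.48, 0.77, -0.74, 1.35, 0.47, 1.52, 1.41]]
rod -0.3 [0, -1, 0] [[0.28, 0.48, -0.22, 1.76, 0.17, 1.22, -1.46], [0.23, 0.54, -0.2, 1.55, 0.16, 1.35, -1.47], [0.18, 0.66, -0.18, 1.38, 0.15, 1.41, -1.47]]
```

Run:
```python
from h import *
R=tool([1,0,0])
manip.move_gripper(.32,force=40)
manip.reach(W([-150,-60,300]),R)   # high, front
manip.reach(at(bar(0)+[0,0,60],R),R)
print(manip.servo_line(at(bar(0),R),velocity=.08,threshold=8))
o=manip.observe();print(o['time'],L(o['eef_pos']),o['ft_force'],o['opening'])
snap('side','side1.png');snap('top','top1.png')
```

```text
False
4.3333 [-7.56604258e+01  5.60799373e-02  1.01655406e+02] [ 0.10950051  0.16079675 -0.91078426] 0.3206549643570982
```

View pics/side1.png

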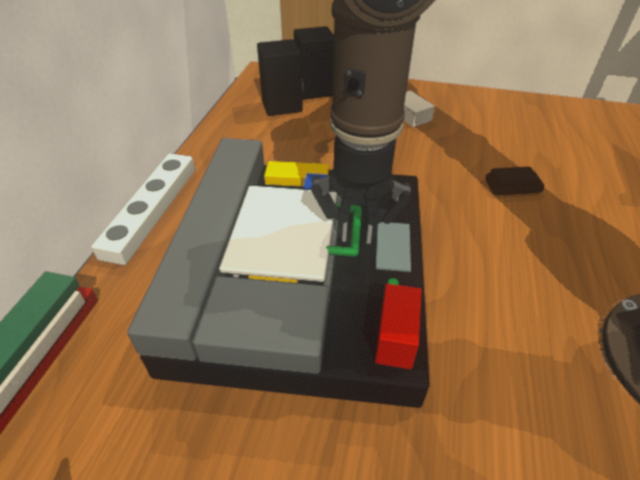

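The side view shows the fingers straddling the bar at about px (357,232), clear of the panel. I'll pinch it and start lifting.

Run:
```python
from h import *
R=tool([1,0,0])
manip.move_gripper(0,force=45)
o=manip.observe();print(o['time'],L(o['eef_pos']),o['ft_force'].round(1) if hasattr(o['ft_force'],'round') else o['ft_force'],o['opening'])
for th in (.15,.3):
    manip.servo_line(at(bar(th),R),velocity=.06)
    o=manip.observe();print(th,o['time'],L(o['eef_pos']).round(1),np.round(o['ft_force'],1),round(o['opening'],3))
snap('side','side2.png')
```

```text
4.725 [-7.36301705e+01 -1.97159229e-03  1.02233846e+02] [ 6.6  0.3 -1.7] 0.12386879091210516
0.15 5.3167 [-71.1  -0.  128.5] [ 6.4  1.2 -2.6] 0.117
0.3 5.9083 [-64.9  -0.  153.7] [ 6.6  0.8 -4.3] 0.119
```

View pics/side2.png

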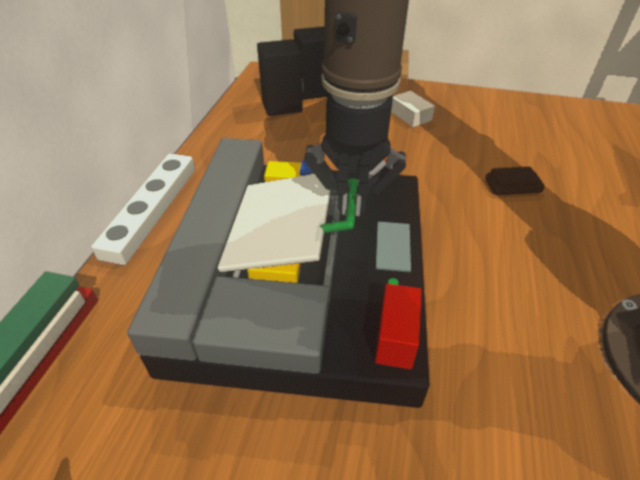

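The cover follows the bar. The bar sits about 2 mm further to the rear than predicted (6.6 N side load), so I'll shift the arc by that and continue.

Run:
```python
from h import *
R=tool([1,0,0]); D=np.array([2.,0,0])
for th in np.arange(.45,1.66,.15):
    manip.servo_line(at(bar(th)+D,R),velocity=.07)
    o=manip.observe();print(round(th,2),round(o['time'],2),L(o['eef_pos']).round(1),np.round(o['ft_force'],1),round(o['opening'],3))
snap('side','side3.png')
```

```text
0.45 6.5 [-55.5  -0.  177.5] [-6.5  0.1 -0.2] 0.122
0.6 7.03 [-42.7   0.  199.9] [-11.3  -1.    5.9] 0.123
0.75 7.55 [-26.8  -0.  220.4] [-17.6  -1.9  13.7] 0.121
0.9 8.07 [ -5.8   0.  239.6] [-19.8  -3.7  23.6] 0.123
1.05 8.6 [1.780e+01 1.000e-01 2.546e+02] [-16.4  -3.2  25.5] 0.118
1.2 9.12 [4.350e+01 1.000e-01 2.652e+02] [-7.5 -1.6 17.2] 0.119
1.35 9.65 [6.930e+01 1.000e-01 2.714e+02] [-3.6 -1.3 10.8] 0.119
1.5 10.18 [9.550e+01 1.000e-01 2.737e+02] [-1.9 -0.3  6.5] 0.118
1.65 10.7 [1.216e+02 2.000e-01 2.717e+02] [0.1 0.5 2.9] 0.119
```

View pics/side3.png

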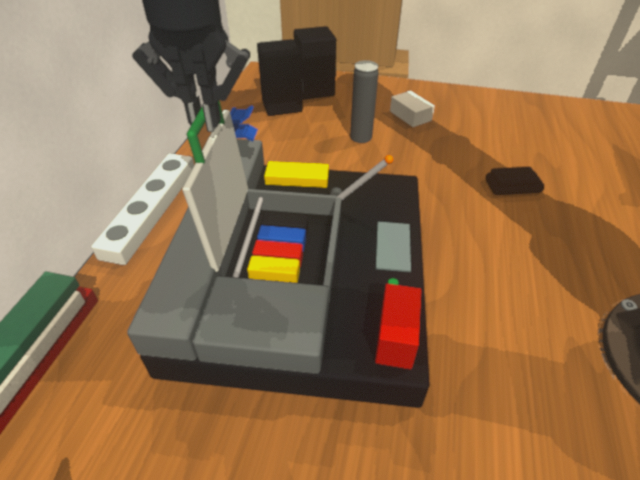

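The side view shows the cover upright at px (215,190) with the rod untouched and its tip at (389,159). I'll release and go to the rod.

Run:
```python
from h import *
R=tool([1,0,0]); 
manip.move_gripper(.35)
o=manip.observe(); p=L(o['eef_pos']); p[2]=335
manip.servo_line(W(p),velocity=.15)
R2=tool([0,-1,0])
manip.reach(W([0,-60,340]),R2)
manip.move_gripper(.4,force=25)
f=snap('top','top4.png'); g=snap('side','side4.png')
v,u=np.nonzero(big(g,'orange',(340,130,430,200))); print('side orange px',u.mean(),v.mean())
o=manip.observe(); print(o['time'],L(o['eef_pos']),o['ft_force'])
# ray of side cam intersect plane local y=-101
K=g['camera_matrix'];d=np.array([(u.mean()-K[0][2])/K[0][0],-(v.mean()-K[1][2])/K[1][1],-1])
e=L(np.array(g['eye']));dl=RP.T@(np.array(g['rotation'])@d); t=(-101-e[1])/dl[1]; q=e+t*dl; print('tip on plane',q,'th',np.arctan2(q[2]-85,-(q[0]+37)),'r',np.hypot(q[2]-85,q[0]+37))
P=L(pts(g)[big(g,'green')]); print('green',np.nanmedian(P,0),np.nanmax(P,0))
```

```text
side orange px 388.8974358974359 158.02564102564102
13.1833 [ 1.69619688e-01 -5.98545780e+01  3.39813425e+02] [ 0.7704389  -0.56033404 -1.05477476]
tip on plane [-113.40400443 -101.          176.9801491 ] th 0.877639286522211 r 119.57390902884922
green [118.61467028  22.95761816 292.88254452] [124.96093394  53.89519044 297.35810772]
```

View pics/side4.png

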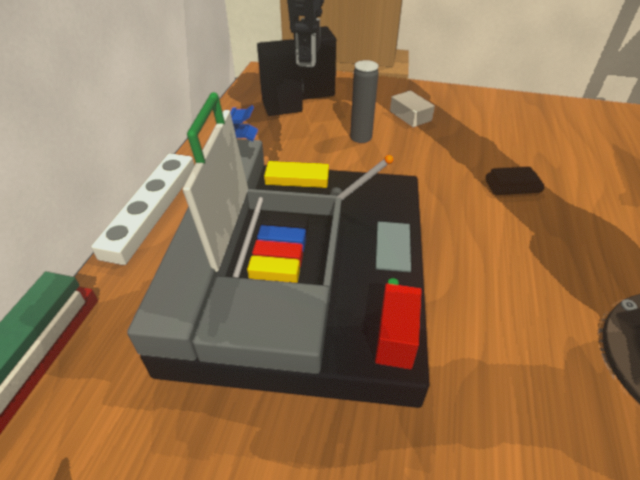

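View pics/top4.png

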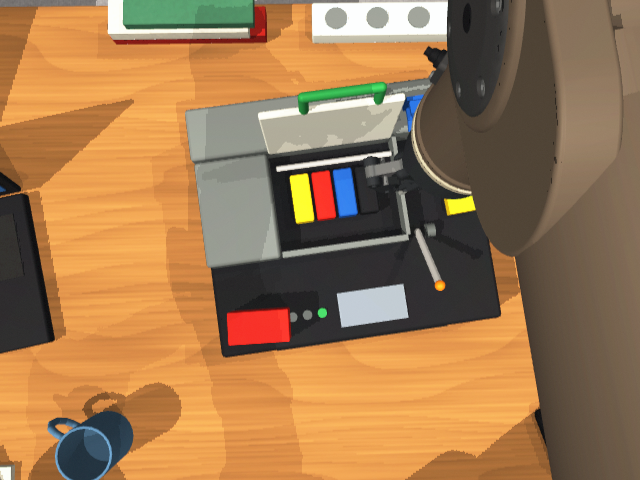

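The cover stays up on its own, with its bar at about (119, –, 293), i.e. ~1.67 rad. The rod tip is at 0.878 rad and radius 119.6, which matches the 120 given. Now I'll pinch the tip and swing it.

Run:
```python
from h import *
R=tool([0,-1,0]); t0=.878
manip.reach(at(tip(t0)+[0,0,50],R),R)
print(manip.servo_line(at(tip(t0),R),velocity=.1,threshold=8))
manip.move_gripper(0,force=25)
def st(s):
    o=manip.observe();print(s,round(o['time'],2),L(o['eef_pos']).round(1),np.round(o['ft_force'],1),round(o['opening'],3))
st('grip')
for th in np.linspace(t0,1.4,4)[1:]:
    manip.servo_line(at(tip(th),R),velocity=.07); st(th)
snap('side','side5.png')
```

```text
False
grip 14.91 [-113.5 -101.   159.1] [-0.7  0.2  0.5] 0.135
1.052 15.36 [ -96.3 -101.   171.2] [-4.   0.1  5.9] 0.137
1.226 15.81 [ -77.3 -100.9  179.5] [-3.4  1.4  4.1] 0.132
1.4 16.26 [ -57.5 -100.9  184.4] [-1.8  0.7  3.2] 0.137
```

View pics/side5.png

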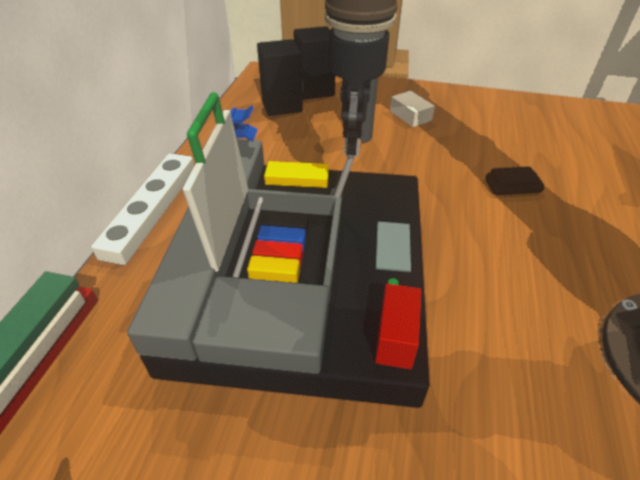

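```bash
cat >> h.py <<'E'
def st(s):
    o=manip.observe();print(s,round(o['time'],2),L(o['eef_pos']).round(1),np.round(o['ft_force'],1),round(o['opening'],3))
def onplane(g,u,v,y=-101):
    K=g['camera_matrix'];d=np.array([(u-K[0][2])/K[0][0],-(v-K[1][2])/K[1][1],-1])
    e=L(np.array(g['eye']));dl=RP.T@(np.array(g['rotation'])@d); return e+(y-e[1])/dl[1]*dl
E
python3 - <<'E'
from h import *
R=tool([0,-1,0])
for th in np.linspace(1.4,2.11,5)[1:]:
    manip.servo_line(at(tip(th),R),velocity=.07); st(th)
manip.move_gripper(.35); st('open')
o=manip.observe(); p=L(o['eef_pos']); p[2]=335
manip.servo_line(W(p),velocity=.15)
R1=tool([1,0,0])
manip.reach(W([60,0,350]),R1)
g=snap('side','side6.png'); f=snap('top','top6.png'); st('away')
m=big(g,'orange',(280,100,430,200)); v,u=np.nonzero(m); print(len(u),u.mean(),v.mean())
q=onplane(g,u.mean(),v.mean()); print('tip',q,'th',np.arctan2(q[2]-85,-(q[0]+37)),'r',np.hypot(q[2]-85,q[0]+37))
m=big(f,'orange',(380,100,480,300)); v,u=np.nonzero(m); 
if len(u): print('top',len(u),u.mean(),v.mean(),L(ray(f,[u.mean(),v.mean()],.190)[0]))
P=L(pts(g)[big(g,'green')]); print('green',np.nanmedian(P,0),np.nanmax(P,0))
E
```

```text
1.5775 16.76 [ -36.1 -100.9  186.3] [-0.9  1.4  3.9] 0.134
1.755 17.21 [ -14.9 -100.9  184.5] [-1.1  2.3  5.5] 0.133
1.9324999999999999 17.66 [   4.4 -101.4  177.9] [ 1.2 -0.2 -0.7] 0.003
2.11 18.11 [  24.6 -100.8  168.7] [0.  0.6 0.5] 0.003
open 18.5 [  24.5 -101.1  169.5] [0.7 0.1 0. ] 0.349
away 21.03 [ 59.8  -0.6 349.7] [0.7 0.2 0.2] 0.351
37 322.86486486486484 137.7027027027027
tip [ -13.1084933  -101.          204.40041198] th 1.7682838855225393 r 121.76724713329763
top 307200 319.5 239.5 [-34.44129268  45.89202564 190.        ]
green [118.47413839  18.89643213 292.78911648] [124.4471083   53.7551789  297.36935131]
```

View pics/side6.png

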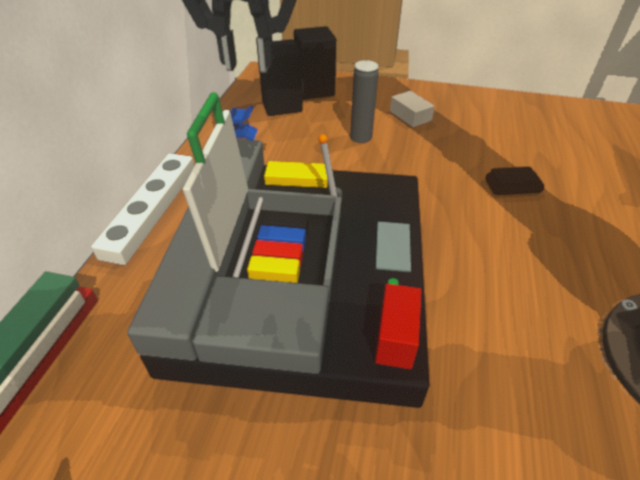

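View pics/top6.png

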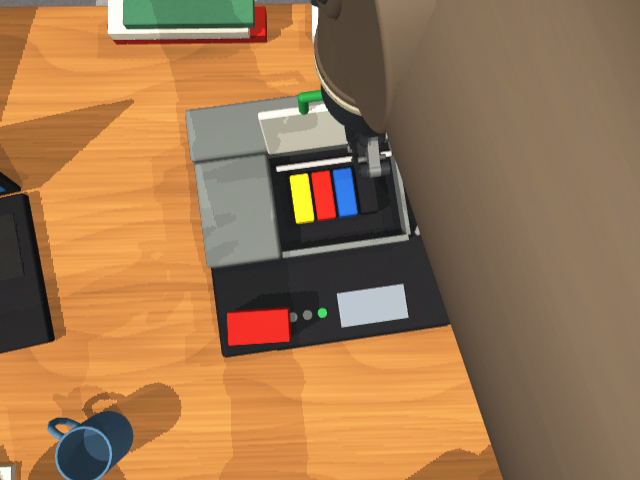

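The ball slipped out of the pads near 1.76 rad: the tip is at px (323,138), and the real arc is about 2 mm rearward and 1.3 mm higher than my model. The cover still stands by itself. I'll regrip with the corrected pivot, with the ball deeper between the pads.

```bash
cat >> h.py <<'E'
DD=np.array([2.2,0,1.3])
E
python3 - <<'E'
from h import *
R=tool([0,-1,0]); t0=1.752; B=HP+.006
manip.move_gripper(.4,force=40)
manip.reach(at(tip(t0)+DD+[0,0,60],R,B),R)
print(manip.servo_line(at(tip(t0)+DD,R,B),velocity=.1,threshold=8))
manip.move_gripper(0,force=40); st('grip')
for th in np.linspace(t0,2.11,4)[1:]:
    manip.servo_line(at(tip(th)+DD,R,B),velocity=.06); st(th)
manip.move_gripper(.4); st('open')
o=manip.observe(); p=L(o['eef_pos']); p[2]=335
manip.servo_line(W(p),velocity=.15)
R1=tool([1,0,0])
manip.reach(W([60,0,350]),R1)
g=snap('side','side7.png'); st('away')
m=big(g,'orange',(260,100,430,200)); v,u=np.nonzero(m); print(len(u),u.mean(),v.mean())
q=onplane(g,u.mean(),v.mean())-DD; print('tip',q,'th',np.arctan2(q[2]-85,-(q[0]+37)),'r',np.hypot(q[2]-85,q[0]+37))
P=L(pts(g)[big(g,'green')]); print('green',np.nanmedian(P,0),np.nanmax(P,0))
E
```

```text
False
grip 23.52 [ -12.5 -100.9  180.5] [0.8 2.  4.5] 0.127
1.8713333333333333 23.92 [   2.  -100.8  176.9] [1.1 1.2 6.3] 0.13
1.9906666666666666 24.31 [  15.  -100.9  171.6] [1.5 1.5 5.6] 0.127
2.11 24.7 [  27.2 -100.8  164.7] [1.  1.4 5.4] 0.135
open 25.05 [  26.2 -101.3  164.2] [-0.1 -0.1 -0.2] 0.4
away 27.56 [ 59.8  -0.6 349.6] [ 0.6 -0.1 -0.5] 0.4
40 296.55 144.1
tip [  24.52795997 -101.          188.91927176] th 2.1053679371816783 r 120.7679796140527
green [118.47312912  18.61286085 292.7057595 ] [124.71126877  53.75978593 297.32374123]
```

View pics/side7.png

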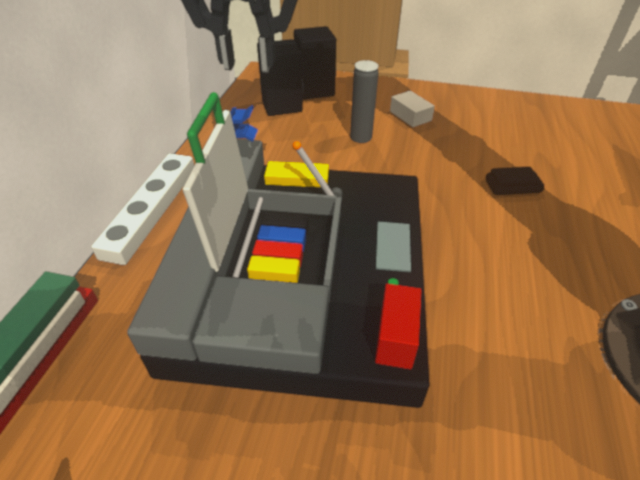

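The rod now stands at 2.105 rad (target 2.11), with its tip at px (297,144). Next I'll regrasp the bar and lower the cover.

Run:
```python
from h import *
R=tool([1,0,0])
manip.move_gripper(.35,force=45)
manip.reach(at(bar(1.65)+DD+[0,0,35],R),R)
print(manip.servo_line(at(bar(1.65)+DD,R),velocity=.08,threshold=8))
manip.move_gripper(0,force=45); st('grip')
for th in (1.5,1.35,1.2,1.1,1.0):
    manip.servo_line(at(bar(th)+DD,R),velocity=.06); st(th)
g=snap('side','side8.png');f=snap('top','top8.png')
```

```text
False
grip 29.08 [1.215e+02 1.000e-01 2.734e+02] [0.1 0.  3.5] 0.12
1.5 29.68 [ 95.1   0.  274.7] [-0.4  0.1  8.5] 0.122
1.35 30.27 [ 68.6  -0.  270.9] [ 0.4 -0.1  8.3] 0.123
1.2 30.86 [ 42.8   0.  263.4] [-2.  -0.4  6.2] 0.122
1.1 31.3 [ 26.1   0.  256.5] [-3.4 -1.   5.9] 0.125
1.0 31.74 [ 11.2  -0.  248.1] [-0.8  0.8  1.2] 0.118
```

View pics/side8.png

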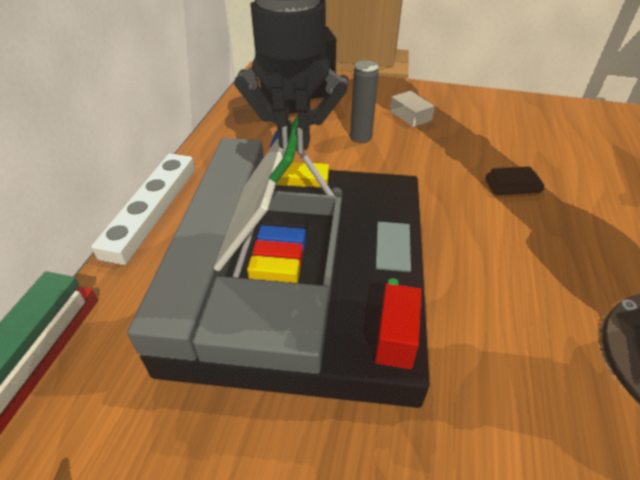

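Run:
```python
from h import *
R=tool([1,0,0])
for th in (.95,.90,.86):
    h=manip.servo_line(at(bar(th)+DD,R),velocity=.03,threshold=12); st((th,h))
    if h: break
g=snap('side','side9.png');f=snap('top','top9.png')
```

```text
(0.95, False) 32.28 [  3.4  -0.  243.4] [-1.1 -0.4  0.9] 0.122
(0.9, False) 32.73 [ -3.7  -0.  238. ] [ 1.2 -0.3 -2.5] 0.122
(0.86, False) 33.11 [ -8.7  -0.  234. ] [ 3.8 -0.7 -4.3] 0.121
```

View pics/side9.png

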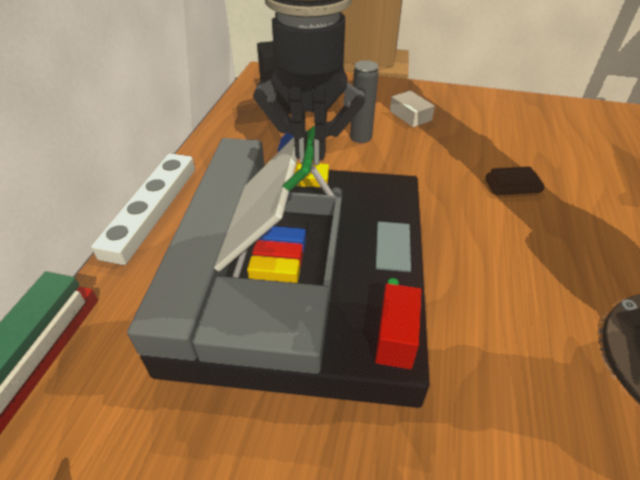

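View pics/top9.png

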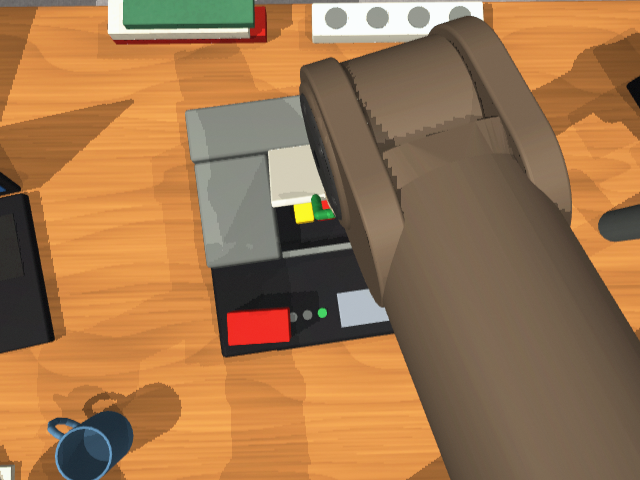

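No jam so far: the blue block is over the tip at px ~(290,140). I'll ease a little further, release, and let it settle.

Run:
```python
from h import *
R=tool([1,0,0])
h=manip.servo_line(at(bar(.82)+DD,R),velocity=.03,threshold=12); st(h)
manip.move_gripper(.33); st('open')
manip.dwell(1.0)
o=manip.observe(); p=L(o['eef_pos']); p[2]=330
manip.servo_line(W(p),velocity=.15)
manip.reach(W([-150,-60,330]),tool([1,0,0]))
p=np.array([.174,-.6,.3]); 
manip.reach([.174,-.55,.3],tool([1,0,0]))
g=snap('side','side10.png');f=snap('top','top10.png');st('away')
for n,F in(('s',g),('t',f)):
    P=L(pts(F)[big(F,'green',(180,70,510,280))]); b=P[P[:,2]>np.nanmax(P[:,2])-14]; print(n,np.nanmedian(b,0),np.nanmax(P,0),np.nanmin(P,0))
    P=L(pts(F)[big(F,'blue',(380,100,480,300) if n=='t' else (250,100,340,200))]); print('blue',len(P),np.nanmedian(P,0))
```

```text
False 33.59 [-14.5  -0.  229.5] [ 3.2  0.4 -3.4] 0.121
open 33.91 [-14.5  -0.  229.8] [ 0.4 -0.3  0.1] 0.329
away 38.34 [-459.5 -472.6  300.2] [ 0.1 -0.3  0.5] 0.328
s [-19.20179462  15.58184518 246.68963794] [ 31.50864887  53.53121578 248.93382857] [ -24.68725285 -375.15109048    4.04033131]
blue 81 [ 24.68669466 -96.53622023 205.62034135]
t [-2.11822714e+01  1.59369749e-01  2.47518310e+02] [  9.11922086  50.81885482 252.68087966] [-27.27653576 -60.39053133  71.77190557]
blue 987 [  20.92717453 -100.91171533  196.04980405]
```

View pics/side10.png

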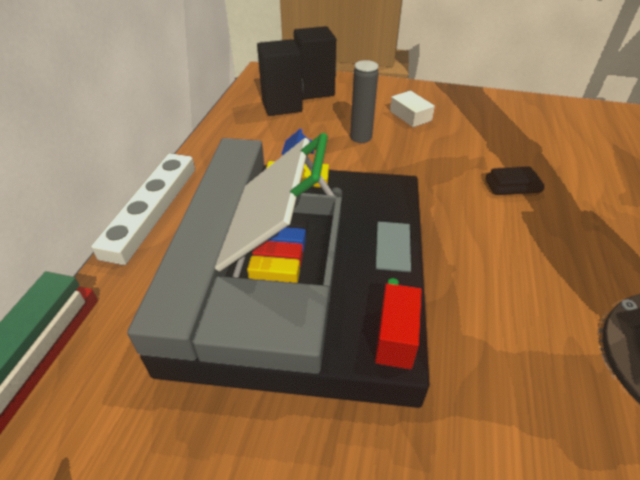

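View pics/top10.png

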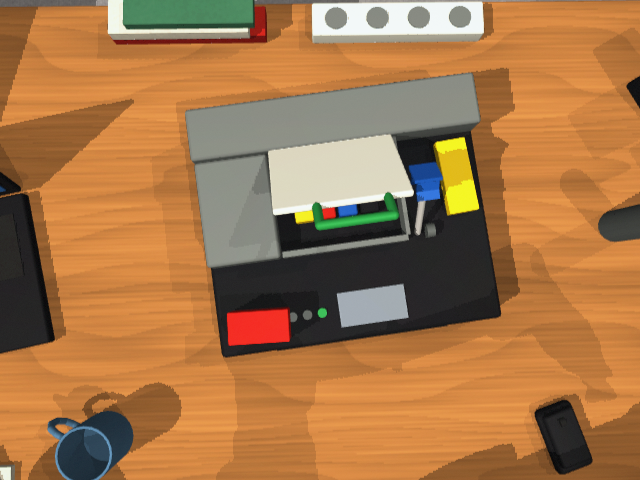

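Both views show the cover propped, with the rod running into the blue block at top px (423,185). The bar is at x ≈ -20, z ≈ 243, which matches 0.78 rad. I'll check that it's stable and that the two boxes haven't moved, then hand in.

Run:
```python
from h import *
manip.dwell(1.5)
f=snap('top','top11.png'); T=dict(np.load('pics/top0.npz'))
for n,F in(('start',T),('now',f)):
    for c,z in(('red',.128),('yellow',.093)):
        m=big(F,c,(180,70,510,350));cs,_=cv2.findContours(m.astype(np.uint8),0,1);cc=max(cs,key=len)[:,0]
        b=cv2.boundingRect(cc); print(n,c,b,m.sum())
P=L(pts(f)[big(f,'green',(180,70,510,280))]); b=P[P[:,2]>np.nanmax(P[:,2])-14]; print(np.nanmedian(b,0)); 
a=cv2.imread('pics/top10.png').astype(int);b=cv2.imread('pics/top11.png').astype(int);print('changed px',(np.abs(a-b).max(2)>25)[70:360,180:510].sum()); st('t')
```

```text
start red (227, 309, 63, 37) 2033
start yellow (436, 137, 43, 77) 2164
now red (227, 309, 63, 37) 2051
now yellow (446, 179, 33, 35) 846
[-2.10836651e+01  1.25278733e-01  2.47335067e+02]
changed px 11
t 39.89 [-461. -473.  300.] [-1.1 -0.3  0.2] 0.331
```

Run:
```python
from station import manip
manip.close_job()
```

```text
the job is handed in; nothing more can be done
```

The cover is propped half open on the rod, and I handed the job in at about 40 s on the robot's clock, well under the 69 s limit. I lifted the cover by the green bar to about 1.65 rad, where it stayed up by itself. Then I swung the rod to 2.105 rad and lowered the cover onto it by the bar. I let go at about 0.82 rad, and the cover settled onto the rod.

**Last checks:**
- **Cover:** the bar is at x ≈ -20, z ≈ 243 mm, which matches 0.78 rad. The top view did not change over the final 1.5 s, with the arm well clear.
- **Rod:** it runs into the blue block in both views. The seated tip itself is hidden by the block, so I judge it seated from the cover's angle.
- **Boxes:** the red carton's outline is identical to the start. My colour mask caught only part of the yellow box because a shadow now falls across it, but its visible right and bottom edges are unchanged.

**What went wrong:** on the first swing the rod's ball slipped out of the fingers at about 1.75 rad. My estimate of the rod's pivot was off by about 2 mm. I corrected it, gripped the ball again deeper between the pads and finished the swing.

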